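Make up the dry bath: blocks side by side, then the vial

ROBOT

A 6-joint arm with a two-finger parallel gripper is mounted at the origin on a cart in front of the work surface, level with it; the furniture and walls round the work are solid. World frame = base frame: x ahead of the robot, y to its left, z up, the work surface at z = 0. Lengths are in m, angles in rad, forces in N, time in s.
With the tool pointing down it reaches from about 0.35 to 0.85 m from the base axis. Payload 8.1 kg.
Tool frame: the origin (TCP) lies at the very end of the fingers, on their centre line; the grasp point (between the pads) lies 19 mm behind it; z points along the fingers, y is the line along which they close (so a half turn about z gives the same grasp; the last joint's range is limited). The gripper opens to 93 mm and grips with 3 to 60 N. Pads are 15 mm wide; open, the fingers measure 128 mm over their backs; the gripper's body (75 mm by 188 mm) begins 65 mm behind the grasp point.
Start: joints at [1.101, 0.13, 1.488, -0, 1.523, -0.085], TCP at [0.225, 0.556, 0.219] pointing down, gripper open.
Joint ranges: [-2.96, 2.96], [-0.89, 2.26], [0.02, 2.5], [-1.34, 4.48], [0, 2.73], [-2.66, 2.66]. Speed limits (rad/s): [2.39, 2.39, 2.79, 3.14, 3.14, 3.14].

INTERFACE

Orientations are given as a rotation vector (axis times angle).
In Python, from plant import monitor, eyes, ticket gives the robot as it stands.
- The arm moves only by the tool arm_command, never from a script. Its argument "deltas" is a list that holds one entry, the list of rows, each a list of 6 numbers: the shift along the world's x, y, z in cm, then the turn, a rotation vector about the world's x, y, z in degrees. In form: [[[tx, ty, tz, rx, ry, rz], ...]]. A call has 1 to 12 rows; each row shifts and turns the commanded pose from where the row before left it; what a row does not reach is not made up. A row lasts 1/12 s, in which the tool goes at most 41.7 mm and 7.16 degrees, less where a joint would pass 70% of its speed; a pose out of reach is approached as far as the arm can. A call is refused whole if a number of a shift passes 4.17 or a number of a turn 7.16, either way. A call with a gripper value outside its range is refused whole. "gripper" is the opening, from -1 (shut) to 1 (fully open), set as the call begins (left out, the last holds). The fingers move at their own pace and stop on an object; "squeeze" is the grip in N (left out, the last holds). Time passes only in rows, so rows that do not move let the fingers close. It gives the time, the measured TCP pose, the force, the opening and the grip force at its end, in the units of the state.
- monitor.read_state(): the state, without advancing time (a new reading comes with each control period).
- eyes.read_camera(name): name is "scene" or "top" or "wrist"; returns the picture (480x640x3 uint8, blue, green, red); there is no depth.
- eyes.camera_model(name): a dict with "fx", "fy", "cx", "cy" (pixels), "k1" (the pictures are not rectified: a ray, as slopes to the right and down, at radius r is drawn at 1 + k1 r^2 times it, then the intrinsics apply), "rvec" (rotation vector, rad) and "tvec" (3), from world to camera coordinates, as OpenCV has them. Camera axes: x right, y down, z forward; pixel columns grow to the right and rows downward; lengths in m; the calibration is good to about 2 mm. A picture is of the moment at which its call begins: read the wrist's pose just before it. camera_model takes no time and is no camera call; for the wrist camera it gives the pose at the moment of the call.
- ticket.close_job(): hands the job in; it is judged then, once.
The state is a dict: "t": time; "q": joint angles; "dq": joint speeds; "joint_torque": joint torques, N m; "tool_pos": TCP position; "orientation": TCP orientation; "force": force on the tool from outside, world axes, zero at the start; "wrist_torque": the same for the moment, N m; "opening": finger opening in m; "gripper_force": force on a finger pad.
Only numpy, scipy, OpenCV 4.12 (cv2) and the standard library are available. Lean on these libraries where they do the work, as an engineer would, in place of code of your own. Each camera call takes 0.05 s, during which the arm holds its last target. There are 200 camera calls.

TASK

Make up the three-bay dry bath for the next run. As you face its sloping control panel, the block with two large holes goes into the left bay, the block with many small holes into the right bay, and the plain block between them to fill the gap, each lowered gently, not dropped, until it sits flat on the floor of its bay. Then stand the brown vial in the rear hole (the one away from the panel) of the large-hole block, and do not knock over the vial or disturb the white jar.

Things in the scene. Friction and masses are not known exactly. Their poses are not given: they have to be found in the camera images.
- bath: White block heater, fixed, 130x190x60 mm; sloping panel on the -x front out to x=-106. Origin: bench level under the middle bay; x to the rear, y left as you face the panel. Open bays 102 (x) by 50 (y), centred at x=0, y=+56 left, 0, -56 right; floor at z=30, walls to 60, round ribs between to 51. A block goes in lengthwise, either way round, 3 mm play each side; grip bar then at z=104.
- vial_block: Aluminium block with two large holes (29 wide, 18 deep, at x=+28 and -28 mm), 96x44x44 (x,y,z), 0.45 kg, foot bevelled 3. A T handle in mid-top: 8 mm stem under a black grip bar along y, 36 long, 12 thick (x), 12 high, its centre 74 above the underside; pinch it with fingers apart along x, above the block. Origin: centre of underside; half-turn symmetric.
- plain_block: Aluminium block without holes (mm), 96x44x44 (x,y,z), 0.45 kg, foot bevelled 3. A T handle in mid-top: 8 mm stem under a black grip bar along y, 36 long, 12 thick (x), 12 high, its centre 74 above the underside; pinch it with fingers apart along x, above the block. Origin: centre of underside; half-turn symmetric.
- tube_block: Aluminium block with twelve small holes (10 mm) in two rows, 96x44x44 (x,y,z), 0.45 kg, foot bevelled 3. A T handle in mid-top: 8 mm stem under a black grip bar along y, 36 long, 12 thick (x), 12 high, its centre 74 above the underside; pinch it with fingers apart along x, above the block. Origin: centre of underside; half-turn symmetric.
- vial: Brown vial with blue cap, upright, 23 mm diameter, 53 high, 0.03 kg; cap: top 11 mm, 20 wide. Origin: centre of underside, z up. In a large hole its underside is 26 above the block's underside, 35 mm stand clear. Pinch it 44 above its underside, fingers apart along the bath's y, to pass the grip bars and stay above the blocks.
- jar: White sample jar with a white screw lid, 65 mm in diameter, 84 high, a bystander among the blocks, to be left where it stands. Origin: centre of the underside, z up.
Not all that is in view belongs to the job. Of the things that look like the vial, take the one that is farthest to the robot's right at the start.

How it is judged:
At the end, for the whole second after the job is handed in: Large-hole block in the left bay, plain block in the middle, small-hole block in the right (each within 9 mm of the bay centre, level, flat on the bay floor to 4 mm); the vial upright on the bottom of the large-hole block's rear hole; all released and at rest (x of vial_block in the frame of bath between -0.009 and 0.009 m and y of vial_block in the frame of bath between 0.047 and 0.065 m and z of vial_block in the frame of bath between 0.025 and 0.034 m and angle between each of vial_block, plain_block, tube_block's own z axis and vertical below 0.05 rad and linear speed of each of vial_block, plain_block, tube_block, vial below 0.01 m/s and x of plain_block in the frame of bath between -0.009 and 0.009 m and y of plain_block in the frame of bath between -0.009 and 0.009 m and z of plain_block in the frame of bath between 0.025 and 0.034 m and x of tube_block in the frame of bath between -0.009 and 0.009 m and y of tube_block in the frame of bath between -0.065 and -0.047 m and z of tube_block in the frame of bath between 0.025 and 0.034 m and z of vial in the frame of vial_block between 0.021 and 0.031 m and x of vial in the frame of bath between 0.018 and 0.038 m and y of vial in the frame of bath between 0.044 and 0.068 m and angle between vial's own z axis and vertical below 0.12 rad); the robot touches nothing.
It fails at once if a block is dropped into the bath ((horizontal distance between vial_block and bath below 0.1 m and height (world z) of vial_block below 0.055 m and linear speed of vial_block above 0.4 m/s) or (horizontal distance between plain_block and bath below 0.1 m and height (world z) of plain_block below 0.055 m and linear speed of plain_block above 0.4 m/s) or (horizontal distance between tube_block and bath below 0.1 m and height (world z) of tube_block below 0.055 m and linear speed of tube_block above 0.4 m/s)).
It fails at once if the vial is knocked over (angle between vial's own z axis and vertical above 0.7 rad).
It fails at once if the jar is disturbed (moved more than 25 mm or tipped) (distance of jar from where it was at the start of the episode above 0.025 m or angle between jar's own z axis and vertical above 0.3 rad).
It also fails if it takes over 102 s, if anything falls off the work surface, if the arm or the gripper's body presses on something with over 40 N, if the wrist force passes 120 N, or if a joint passes its speed limit or range.

## Working session

There is one attempt and no reset: what is moved stays moved. The work goes in short steps, Python scripts to look and compute and a tool call to move; the robot and the scene stay as the last step left them, time stands still between calls to the robot, and variables do not carry over. Pictures are saved under pics/ and viewed, at most 17 in all, crops included, and the job is handed in when it is done.

Besides the shell and the picture viewer there is one more tool, called after "Emit:" as name(argument=value, ...) on one line, values as JSON. arm_command: Moves the arm, as the interface text tells. Its arguments: {"type":"object","properties":{"deltas":{"type":"array"},"gripper":{"type":"number"},"squeeze":{"type":"number"}},"required":["deltas"]}

```bash
ls; mkdir -p pics; cat > h.py <<'E'
import numpy as np, cv2
from plant import monitor, eyes, ticket
def cam(n):
    m=eyes.camera_model(n); R=cv2.Rodrigues(np.array(m["rvec"],float))[0]; t=np.array(m["tvec"],float).ravel()
    K=np.array([[m["fx"],0,m["cx"]],[0,m["fy"],m["cy"]],[0,0,1.]]); D=np.array([m["k1"],0,0,0.]); return K,D,R,t
def ray(c,uv,z):
    K,D,R,t=c
    p=cv2.undistortPoints(np.array(uv,float).reshape(-1,1,2),K,D).reshape(-1,2)
    d=np.c_[p,np.ones(len(p))]@R; o=-R.T@t
    return o+d*((z-o[2])/d[:,2])[:,None]
def proj(c,P):
    K,D,R,t=c
    return cv2.projectPoints(np.array(P,float).reshape(-1,3),cv2.Rodrigues(R)[0],t,K,D)[0].reshape(-1,2)
E
python3 - <<'E'
from h import *
for n in ("top","scene"):
    cv2.imwrite(f"pics/{n}0.png",eyes.read_camera(n)); c=cam(n); print(n,(-c[2].T@c[3]).round(3),c[0][0,0])
s=monitor.read_state(); print(s)
E
```

```text
pics
top [ 0.449 -0.135  1.196] 608.4914861951538
scene [-0.247 -0.685  0.532] 472.7198355935852
{'t': 0.1, 'q': array([ 1.10058420e+00,  1.31073423e-01,  1.48917969e+00, -2.52931225e-05,
        1.52299228e+00, -8.53965885e-02]), 'dq': array([ 9.35460978e-05, -1.97661683e-03, -1.95411140e-03, -7.71569066e-04,
        8.51477871e-04, -1.35743217e-03]), 'joint_torque': array([-2.82345663e-04, -5.61341357e+01, -4.93097091e+01,  7.69343670e-02,
        2.91045610e-02, -6.76420200e-05]), 'tool_pos': array([0.22498479, 0.55566502, 0.21769453]), 'orientation': array([-6.00659977e-01, -3.08319812e+00,  2.50712859e-03]), 'force': array([-0.10775251, -0.20551307, -0.06341121]), 'wrist_torque': array([ 0.00630432, -0.01363615,  0.03121671]), 'gripper_force': 0.0, 'opening': 0.09288758375427505}
```

View pics/top0.png

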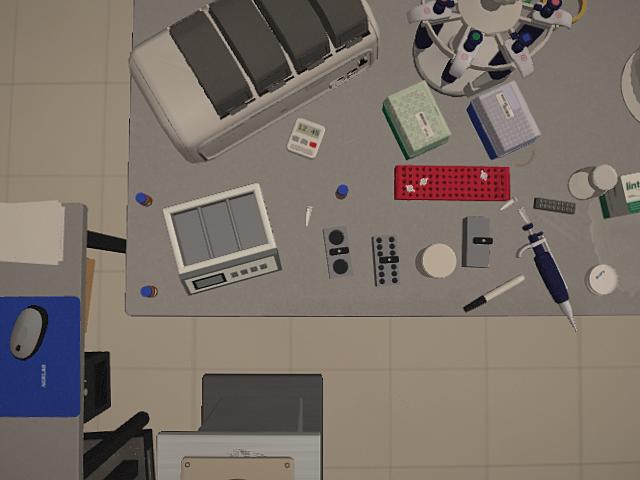

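View pics/scene0.png

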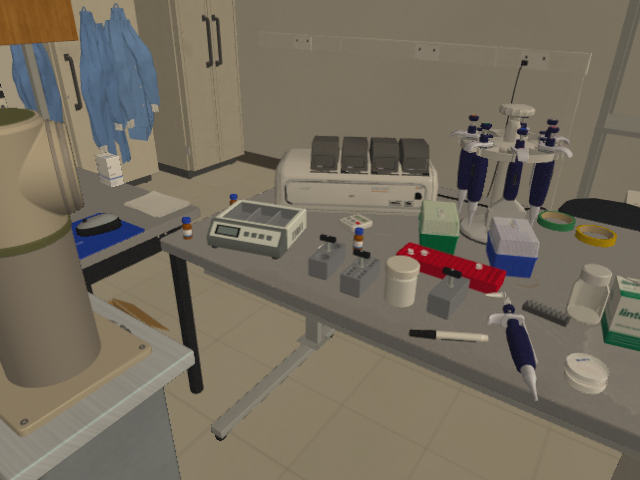

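The top view shows the large-hole block at about (338,252), the tube block at (386,260), the plain block at (477,242) and the jar at (436,261). The bath is at about (222,235), with its panel towards the robot.

Vial candidates in the top view are (144,200), (149,291) and (343,190). The one at (343,190) is farthest to the robot's right, so I'll confirm it in a crop.

```bash
cat > m.py <<'E'
from h import *
im=cv2.imread("pics/top0.png"); c=cam("top")
hsv=cv2.cvtColor(im,cv2.COLOR_BGR2HSV)
def blobs(mask,x0,y0,x1,y1,amin):
    m=np.zeros_like(mask); m[y0:y1,x0:x1]=mask[y0:y1,x0:x1]
    cs,_=cv2.findContours(m,cv2.RETR_EXTERNAL,cv2.CHAIN_APPROX_NONE)
    return [k for k in cs if cv2.contourArea(k)>=amin]
gray=hsv[...,2]
# block bodies: 
print("bench",im[300,200],"blk",im[245,470],im[270,330],"rim",im[200,170],"bar",im[240,483])
for name,(x0,y0,x1,y1) in dict(vb=(318,220,358,284),tb=(366,228,404,292),pb=(458,210,496,272)).items():
    dark=((gray<45)*255).astype(np.uint8)
    for k in blobs(dark,x0,y0,x1,y1,20):
        r=cv2.minAreaRect(k); print(name,"dark",np.round(r[0],1),np.round(r[1],1),round(r[2],1),ray(c,r[0],.08)[0].round(4))
blue=cv2.inRange(hsv,(105,120,40),(130,255,255))
for k in blobs(blue,130,180,360,310,20):
    (u,v),r=cv2.minEnclosingCircle(k); print("cap",u,v,r,ray(c,(u,v),.05)[0].round(4))
w=cv2.inRange(hsv,(0,0,150),(180,60,255))
for k in blobs(w,150,170,470,300,300):
    r=cv2.minAreaRect(k); print("white",cv2.contourArea(k),np.round(r[0],1),np.round(r[1],1),round(r[2],1))
cv2.imwrite("pics/crop1.png",cv2.resize(im[175:305,130:330],None,fx=4,fy=4,interpolation=cv2.INTER_CUBIC))
cv2.imwrite("pics/crop2.png",cv2.resize(im[175:305,310:510],None,fx=4,fy=4,interpolation=cv2.INTER_CUBIC))
E
python3 m.py
```

```text
bench [112 120 130] blk [106 108 112] [111 114 119] rim [112 120 129] bar [137 148 153]
vb dark [340.  266.5] [13. 12.] 90.0 [ 0.4765 -0.1941  0.08  ]
vb dark [338.9 250.7] [ 6.  18.4] 83.7 [ 0.5056 -0.1922  0.08  ]
vb dark [335.5 237.5] [13. 13.] 90.0 [ 0.5298 -0.1859  0.08  ]
tb dark [388.5 259. ] [ 6. 19.] 90.0 [ 0.4904 -0.2835  0.08  ]
pb dark [482.5 240.5] [ 5. 19.] 90.0 [ 0.5248 -0.4588  0.08  ]
cap 146.0 291.0 5.385264873504639 [0.4303 0.1696 0.05  ]
cap 140.89285278320312 197.26785278320312 5.3929924964904785 [0.6081 0.183  0.05  ]
cap 342.3333435058594 189.5 5.069061756134033 [ 0.6235 -0.2005  0.05  ]
white 1143.0 [231.1 274.3] [13.8 91. ] 74.5
white 852.0 [439. 260.] [33.9 32.5] 45.0
white 6626.5 [218.7 227.7] [ 67.7 101. ] 74.6
```

View pics/crop1.png

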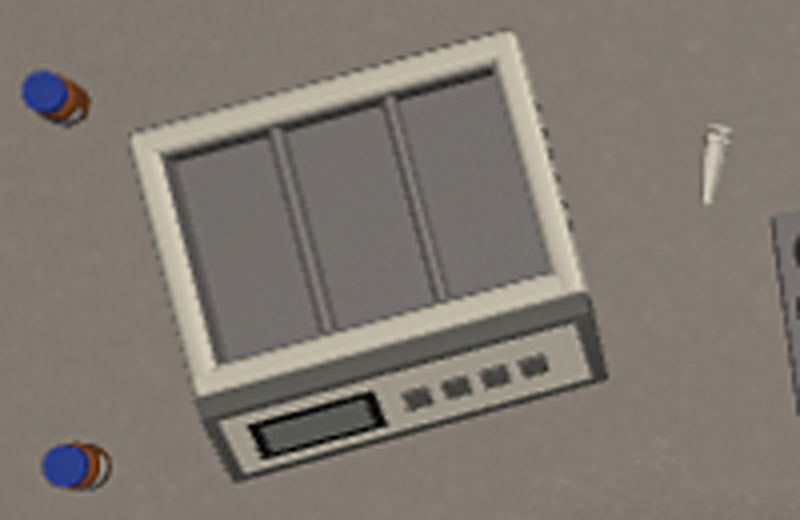

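View pics/crop2.png

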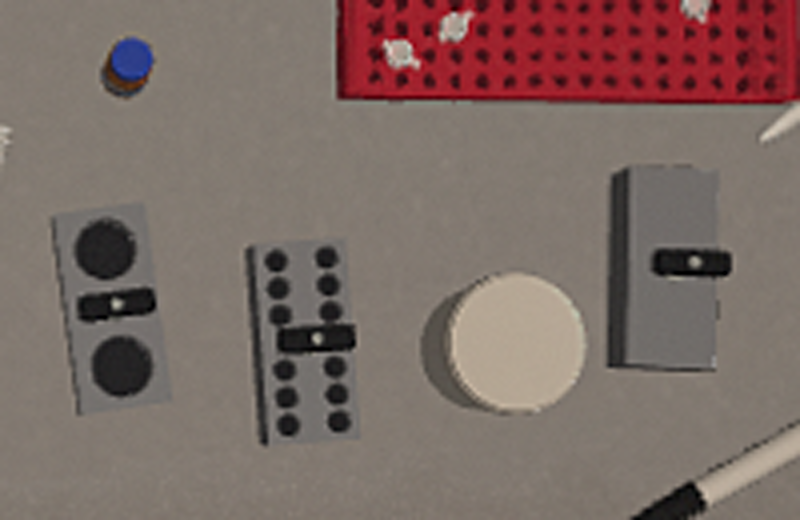

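Crop 1 shows the bath rim corners at (133,140), (515,32), (585,290) and (203,390), plus two decoy vials at the far left. Crop 2 shows the target vial, blue cap on brown, at (131,60), which is (343,190) in the full image. It also shows the three blocks and the jar.

Next I'll work out metric poses.

```bash
cat > m2.py <<'E'
from m import *
print('---')
def rect(pix,z):
    P=ray(c,pix.reshape(-1,2),z)[:,:2]; r=cv2.minAreaRect((P*1000).astype(np.float32)); return np.round(r[0],1),np.round(r[1],1),round(r[2],1)
k=max(blobs(w,150,170,290,290,300),key=cv2.contourArea); print("rim",rect(k,.06))
sat=im[...,2].astype(int)-im[...,0]
neu=(((sat<13)&(gray>95))*255).astype(np.uint8)
for name,(x0,y0,x1,y1) in dict(vb=(318,220,358,284),tb=(366,228,404,292),pb=(458,210,496,272)).items():
    m=np.zeros_like(neu); m[y0:y1,x0:x1]=neu[y0:y1,x0:x1]; m=cv2.morphologyEx(m,cv2.MORPH_OPEN,np.ones((3,3)))
    print(name,rect(cv2.findNonZero(m),.044))
j=ray(c,(439,260),.084); print("jar",j)
E
python3 m2.py | sed '1,/---/d'
```

```text
rim (array([549.7,  31.9]), array([127.8, 188.5]), 15.6)
vb (array([ 505.7, -192. ]), array([96.1, 43.9]), 8.0)
tb (array([ 490.1, -284.2]), array([95.6, 43.7]), 3.3)
pb (array([ 525.9, -460. ]), array([42.7, 95.3]), 87.3)
jar [[ 0.48846208 -0.37610689  0.084     ]]
```

Emit:
arm_command(deltas=[[[1.8, -3.1, 0, 0, 0, -5], [1.8, -3.1, 0, 0, 0, -5], [1.8, -3.1, 0, 0, 0, -5], [1.8, -3.1, 0, 0, 0, -5], [1.8, -3.1, 0, 0, 0, -5], [1.8, -3.1, 0, 0, 0, -5], [1.8, -3.1, 0, 0, 0, -5], [1.8, -3.1, 0, 0, 0, -5], [1.8, -3.1, 0, 0, 0, -5], [1.8, -3.1, 0, 0, 0, -5], [1.8, -3.1, 0, 0, 0, -5], [1.8, -3.1, 0, 0, 0, -5]]], gripper=-0.1)

```text
t: 1.1
tool_pos: [0.4415, 0.1824, 0.2184]
orientation: [-2.067, -2.366, 0.0]
force: [0.7, -0.3, 0.7]
opening: 0.0417
gripper_force: 0.0
```

Emit:
arm_command(deltas=[[[0.6, -3.4, 0, 0, 0, 0], [0.6, -3.4, 0, 0, 0, 0], [0.6, -3.4, 0, 0, 0, 0], [0.6, -3.4, 0, 0, 0, 0], [0.6, -3.4, 0, 0, 0, 0], [0, 0, 0, 0, 0, 0], [0, 0, 0, 0, 0, 0]]])

```text
t: 1.68
tool_pos: [0.4711, 0.0127, 0.2182]
orientation: [-2.066, -2.366, 0.001]
force: [-0.4, 1.1, -0.7]
opening: 0.0418
gripper_force: 0.0
```

```bash
cat >> h.py <<'E'
def st():
    s=monitor.read_state(); R=cv2.Rodrigues(np.array(s["orientation"]))[0]
    print("t %.2f"%s["t"],"tcp",(s["tool_pos"]*1000).round(1),"yaw %.2f"%np.degrees(np.arctan2(R[1,1],R[0,1])),"zax",R[:,2].round(3),"F",s["force"].round(1),"open %.4f grip %.1f"%(s["opening"],s["gripper_force"]),"q",s["q"].round(2)); return s
def shot(n,f):
    c=cam(n); im=eyes.read_camera(n); cv2.imwrite(f"pics/{f}.png",im); return c,im
E
python3 - <<'E'
from h import *
st(); c,im=shot("wrist","w1"); print((-c[2].T@c[3]).round(3),c[0])
R=cv2.Rodrigues(np.array([0,0,np.radians(15.6)]))[0]
print(proj(c,[R@[x,y,z]+[.5497,.0319,0] for x,y,z in [(.065,.095,.06),(.065,-.095,.06),(-.065,-.095,.06),(-.065,.095,.06)]]).round(0))
E
```

```text
t 1.68 tcp [471.1  12.7 218.2] yaw 7.74 zax [-0.001  0.    -1.   ] F [-0.4  1.1 -0.7] open 0.0418 grip 0.0 q [-0.08 -0.22  1.83  0.    1.53 -0.22]
[0.461 0.089 0.385] [[411.03731264   0.         315.90114942]
 [  0.         411.03731264 247.70176378]
 [  0.           0.           1.        ]]
[[495.  80.]
 [499. 314.]
 [349. 333.]
 [320. 106.]]
```

View pics/w1.png

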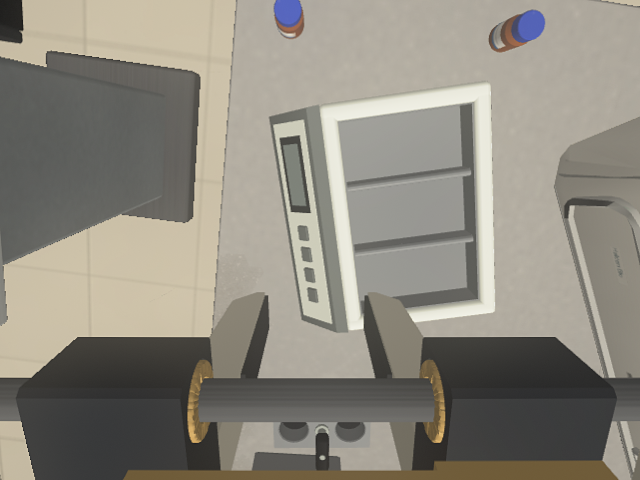

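The wrist view shows the rim corners at (490,84), (494,312), (348,331) and (321,107). The prediction is within about 5 px of these.

```bash
python3 - <<'E'
from h import *
c=cam("wrist"); im=cv2.imread("pics/w1.png")
hsv=cv2.cvtColor(im,cv2.COLOR_BGR2HSV)
m=cv2.inRange(hsv,(0,0,205),(180,40,255)); k=np.zeros_like(m); k[75:340,312:505]=m[75:340,312:505]
n,l,s,_=cv2.connectedComponentsWithStats(k); i=1+s[1:,4].argmax(); print(s[i])
P=ray(c,cv2.findNonZero((l==i).astype(np.uint8)).reshape(-1,2),.06)[:,:2]
print(cv2.minAreaRect((P*1000).astype(np.float32)))
px=[(490,84),(494,312),(348,331),(321,107)]
print((ray(c,px,.06)*1000).round(1), (ray(c,px,.06)*1000).mean(0))
# inner bay edges
E
```

```text
[ 321   84  174  246 9504]
((547.2410278320312, 33.70597839355469), (126.79183197021484, 186.29873657226562), 15.7185640335083)
[[583.4 139.5  60. ]
 [633.  -38.9  60. ]
 [511.1 -73.9  60. ]
 [461.9 106.4  60. ]] [547.33251824  33.26553438  60.        ]
```

Emit:
arm_command(deltas=[[[0.5, -3.3, 0, 0, 0, 0], [0.5, -3.3, 0, 0, 0, 0], [0.5, -3.3, 0, 0, 0, 0], [0.5, -3.3, 0, 0, 0, 0], [0.5, -3.3, 0, 0, 0, 0], [0.5, -3.3, 0, 0, 0, 0], [0.46, -0.7, -3.0, 0, 0, 0.3], [0, 0, -3.0, 0, 0, 0], [0, 0, 0, 0, 0, 0]]])

```text
t: 2.48
tool_pos: [0.5028, -0.1882, 0.152]
orientation: [-2.049, -2.369, 0.003]
force: [-2.3, 1.0, -1.2]
opening: 0.0419
gripper_force: 0.0
```

```bash
python3 - <<'E'
from h import *
st(); c,im=shot("wrist","w2")
E
```

```text
t 2.48 tcp [ 502.8 -188.2  152. ] yaw 8.29 zax [-0.009  0.005 -1.   ] F [-2.3  1.  -1.2] open 0.0419 grip 0.0 q [-0.45  0.01  1.74  0.    1.4  -0.6 ]
```

View pics/w2.png

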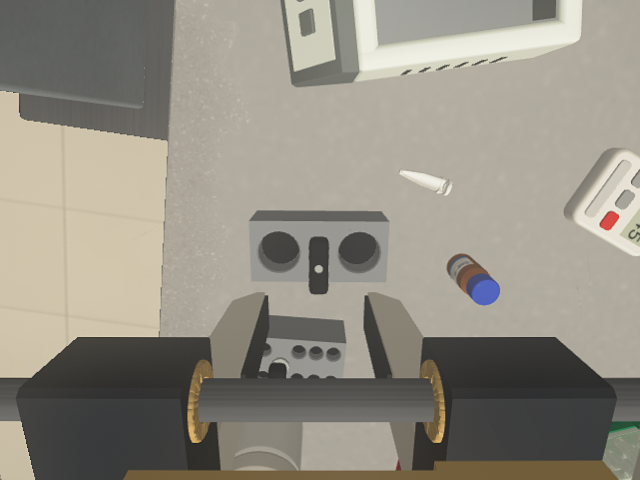

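The large-hole block is centred between the fingers: its bar runs from (319,236) to (319,293) with the screw at (319,269), and the vial is at (470,278).

```bash
python3 - <<'E'
from h import *
st(); c=cam("wrist")
print((ray(c,(319,269),.080)*1000).round(1)); print((ray(c,[(250,221),(387,220),(387,281),(250,282)],.044)*1000).round(1))
print("cap",(ray(c,(484,292),.053)*1000).round(1))
E
```

```text
t 2.53 tcp [ 503.6 -188.2  154.9] yaw 8.33 zax [-0.007  0.004 -1.   ] F [-0.7  0.4  0.4] open 0.0418 grip 0.0 q [-0.45  0.01  1.73  0.    1.41 -0.6 ]
[[ 505.8 -194.2   80. ]]
[[ 455.4 -178.7   44. ]
 [ 548.8 -164.2   44. ]
 [ 557.3 -208.1   44. ]
 [ 460.  -223.3   44. ]]
cap [[ 623.9 -203.1   53. ]]
```

Emit:
arm_command(deltas=[[[0, -0.15, -1.2, 0, 0, 0], [0, 0, -1.5, 0, 0, 0], [0, 0, -1.5, 0, 0, 0], [0, 0, -1.5, 0, 0, 0], [0, 0, -1.5, 0, 0, 0], [0, 0, -1.2, 0, 0, 0], [0, 0, -1.0, 0, 0, 0], [0, 0, -0.5, 0, 0, 0], [0, 0, -0.35, 0, 0, 0], [0, 0, 0, 0, 0, 0], [0, 0, 0, 0, 0, 0], [0, 0, 0, 0, 0, 0]]])

```text
t: 3.53
tool_pos: [0.5064, -0.1927, 0.057]
orientation: [2.055, 2.374, 0.001]
force: [-0.7, 0.4, 0.1]
opening: 0.0417
gripper_force: 0.0
```

Emit:
arm_command(deltas=[[[0, 0, 0, 0, 0, 0], [0, 0, 0, 0, 0, 0], [0, 0, 0, 0, 0, 0], [0, 0, 0, 0, 0, 0], [0, 0, 0, 0, 0, 0], [0, 0, 0, 0, 0, 0]]], gripper=-1, squeeze=40)

```text
t: 4.03
tool_pos: [0.5053, -0.1924, 0.0559]
orientation: [-2.055, -2.375, 0.001]
force: [-3.8, -0.6, 2.2]
opening: 0.0112
gripper_force: 40.0
```

```bash
python3 -c "
from h import *
st()"
```

```text
t 4.03 tcp [ 505.3 -192.4   55.9] yaw 8.25 zax [-0.001  0.    -1.   ] F [-3.8 -0.6  2.2] open 0.0112 grip 40.0 q [-0.46  0.11  1.81 -0.    1.21 -0.6 ]
```

Emit:
arm_command(deltas=[[[0, 0, 0.5, 0, 0, 0], [0, 0, 1.2, 0, 0, 0], [0, 0, 2.0, 0, 0, 0], [0, 0, 2.5, 0, 0, 0], [0, 0, 2.5, 0, 0, 0], [0, 0, 1.3, 0, 0, 0], [0.2, 1.9, 0, 0, 0, 0], [0.3, 3, 0, 0, 0, 0.9], [0.3, 3, 0, 0, 0, 0.9], [0.3, 3, 0, 0, 0, 0.9], [0.3, 3, 0, 0, 0, 0.9], [0.3, 3, 0, 0, 0, 0.9]]])

```text
t: 5.03
tool_pos: [0.5225, -0.0219, 0.1562]
orientation: [-1.96, -2.455, -0.0]
force: [0.7, 0.2, -4.9]
opening: 0.0118
gripper_force: 40.0
```

Emit:
arm_command(deltas=[[[0.3, 3, 0, 0, 0, 0.9], [0.3, 3, 0, 0, 0, 0.9], [0.3, 3, 0, 0, 0, 0.9], [0.3, 2.5, 0, 0, 0, 0.2], [0.2, 1.5, 0, 0, 0, 0], [0.06, 1.0, 0, 0, 0, 0], [0, 0, 0, 0, 0, 0], [0, 0, 0, 0, 0, 0], [0, 0, 0, 0, 0, 0], [0, 0, 0, 0, 0, 0]]])

```text
t: 5.87
tool_pos: [0.5374, 0.1154, 0.1561]
orientation: [1.9, 2.502, -0.001]
force: [1.0, -0.2, -5.0]
opening: 0.0114
gripper_force: 40.0
```

```bash
python3 - <<'E'
from h import *
st(); c,im=shot("wrist","w3")
E
```

```text
t 5.87 tcp [537.4 115.4 156.1] yaw 15.58 zax [-0. -0. -1.] F [ 1.  -0.2 -5. ] open 0.0114 grip 40.0 q [ 0.12  0.03  1.71 -0.    1.4  -0.15]
```

View pics/w3.png

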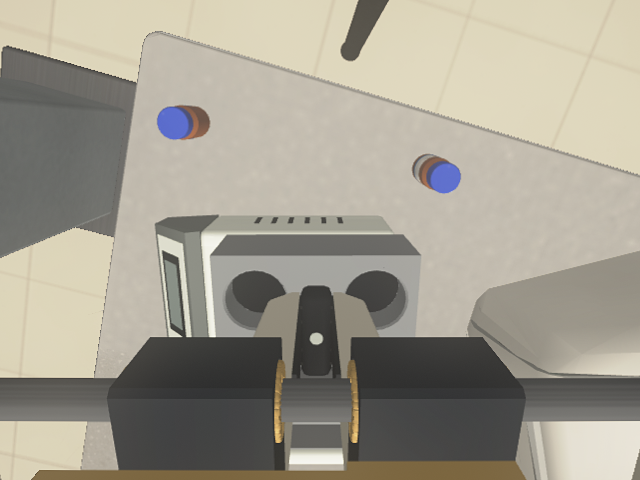

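```bash
python3 - <<'E'
from h import *
c=cam("wrist")
R=cv2.Rodrigues(np.array([0,0,np.radians(-15.6)]))[0]
tcp=np.array([.5374,.1154,.1])
f=lambda p,z,o:((R@(ray(c,p,z)-o).T).T*1000).round(1)
print("screw rel tcp",f((316,339),.180,tcp)); print("top edge",f([(212,255),(420,254)],.144,tcp))
b=np.array([.5492,.0322,0])
print("rim left edge in bath",f([(210,235),(392,233)],.06,b))
E
```

```text
screw rel tcp [[ 0.  -0.9 80. ]]
top edge [[-47.3  22.   44. ]
 [ 47.3  22.4  44. ]]
rim left edge in bath [[-58.9  93.2  60. ]
 [ 61.   94.4  60. ]]
```

Emit:
arm_command(deltas=[[[-0.04, -0.3, 0, 0, 0, 0.1], [-0.1, -0.8, 0, 0, 0, 0], [-0.1, -0.9, 0, 0, 0, 0], [-0.1, -0.8, 0, 0, 0, 0], [0, -0.1, -0.5, 0, 0, 0], [0, 0, -1.0, 0, 0, 0], [0, 0, -1.0, 0, 0, 0], [0, 0, -0.7, 0, 0, 0], [0, 0, 0, 0, 0, 0], [0, 0, 0, 0, 0, 0], [0, 0, 0, 0, 0, 0]]])

```text
t: 6.83
tool_pos: [0.5341, 0.0879, 0.1241]
orientation: [-1.895, -2.505, 0.0]
force: [-0.0, 0.1, -4.6]
opening: 0.0117
gripper_force: 40.0
```

Emit:
arm_command(deltas=[[[0, 0, -0.5, 0, 0, 0], [0, 0, -0.5, 0, 0, 0], [0, 0, -0.5, 0, 0, 0], [0, 0, -0.5, 0, 0, 0], [0, 0, 0, 0, 0, 0], [0, 0, 0, 0, 0, 0]]])

```text
t: 7.33
tool_pos: [0.5335, 0.0876, 0.1035]
orientation: [-1.895, -2.504, 0.001]
force: [-0.2, 0.1, -4.6]
opening: 0.0117
gripper_force: 40.0
```

```bash
python3 -c "
from h import *
st()"
```

```text
t 7.33 tcp [533.5  87.6 103.5] yaw 15.75 zax [-0.001 -0.    -1.   ] F [-0.2  0.1 -4.6] open 0.0117 grip 40.0 q [ 0.07  0.06  1.78 -0.    1.3  -0.21]
```

Emit:
arm_command(deltas=[[[0.03, -0.08, -0.4, 0, 0, 0], [0, 0, -0.4, 0, 0, 0], [0, 0, -0.4, 0, 0, 0], [0, 0, -0.3, 0, 0, 0], [0, 0, 0, 0, 0, 0], [0, 0, 0, 0, 0, 0]]])

```text
t: 7.83
tool_pos: [0.534, 0.0868, 0.0887]
orientation: [-1.896, -2.504, 0.001]
force: [-0.1, 0.5, -4.9]
opening: 0.0119
gripper_force: 40.0
```

Emit:
arm_command(deltas=[[[0, 0, -0.1, 0, 0, 0], [0, 0, -0.1, 0, 0, 0], [0, 0, -0.1, 0, 0, 0], [0, 0, 0, 0, 0, 0], [0, 0, 0, 0, 0, 0], [0, 0, 0, 0, 0, 0]]])

```text
t: 8.33
tool_pos: [0.5343, 0.0869, 0.0862]
orientation: [-1.896, -2.505, -0.0]
force: [-0.7, -0.3, -4.9]
opening: 0.0115
gripper_force: 40.0
```

```bash
python3 -c "
from h import *
st()"
```

```text
t 8.33 tcp [534.3  86.9  86.2] yaw 15.75 zax [ 0.  0. -1.] F [-0.7 -0.3 -4.9] open 0.0115 grip 40.0 q [ 0.07  0.08  1.79  0.    1.27 -0.21]
```

Emit:
arm_command(deltas=[[[0, 0, -0.06, 0, 0, 0], [0, 0, -0.06, 0, 0, 0], [0, 0, 0, 0, 0, 0], [0, 0, 0, 0, 0, 0], [0, 0, 0, 0, 0, 0]]])

```text
t: 8.75
tool_pos: [0.5344, 0.0868, 0.086]
orientation: [1.896, 2.505, 0.0]
force: [-4.7, -0.6, 3.9]
opening: 0.0112
gripper_force: 40.0
```

Emit:
arm_command(deltas=[[[0, 0, 0, 0, 0, 0], [0, 0, 0, 0, 0, 0], [0, 0, 0, 0, 0, 0], [0, 0, 0, 0, 0, 0], [0, 0, 0.5, 0, 0, 0], [0, 0, 1.5, 0, 0, 0], [0, 0, 2.5, 0, 0, 0], [0, 0, 3.0, 0, 0, 0], [0, 0, 2.0, 0, 0, 0]]], gripper=-0.1)

```text
t: 9.5
tool_pos: [0.5351, 0.0869, 0.183]
orientation: [1.895, 2.504, 0.003]
force: [0.3, -0.4, 0.4]
opening: 0.042
gripper_force: 0.0
```

Emit:
arm_command(deltas=[[[0, -2, 0, 0, 0, 0], [-0.08, -3.9, 0, 0, 0, -1.5], [-0.08, -3.9, 0, 0, 0, -1.5], [-0.08, -3.9, 0, 0, 0, -1.5], [-0.08, -3.9, 0, 0, 0, -1.5], [-0.08, -3.9, 0, 0, 0, -1.5], [-0.08, -3.9, 0, 0, 0, -1.5], [-0.08, -3.9, 0, 0, 0, -1.5], [-0.08, -3.9, 0, 0, 0, -1.5], [-0.08, -3.9, 0, 0, 0, -1.5], [-0.08, -3.9, 0, 0, 0, -1.5], [-0.08, -3.9, 0, 0, 0, -1.5]]])

```text
t: 10.5
tool_pos: [0.5253, -0.3643, 0.1805]
orientation: [2.237, 2.205, 0.0]
force: [1.4, 0.9, -0.3]
opening: 0.0422
gripper_force: 0.0
```

Emit:
arm_command(deltas=[[[0, -3.9, 0, 0, 0, -1.5], [0, -3.9, 0, 0, 0, -0.4], [0, -2, -2, 0, 0, 0], [0, 0, -1, 0, 0, 0], [0, 0, 0, 0, 0, 0], [0, 0, 0, 0, 0, 0], [0, 0, 0, 0, 0, 0], [0, 0, 0, 0, 0, 0]]])

```text
t: 11.17
tool_pos: [0.5265, -0.4593, 0.1516]
orientation: [2.269, 2.17, 0.0]
force: [0.1, -0.3, 0.2]
opening: 0.0418
gripper_force: 0.0
```

```bash
python3 - <<'E'
from h import *
st(); c,im=shot("wrist","w4"); cam0=c
m=((im.max(2)<60)*255).astype(np.uint8); m[:200]=0; m[320:]=0; m[:,:270]=0; m[:,370:]=0
for k in cv2.findContours(m,0,2)[0]:
    if cv2.contourArea(k)>100: r=cv2.minAreaRect(k); print(r)
E
```

```text
t 11.17 tcp [ 526.5 -459.3  151.6] yaw -2.56 zax [ 0.001 -0.001 -1.   ] F [ 0.1 -0.3  0.2] open 0.0418 grip 0.0 q [-0.79  0.43  1.26  0.    1.45 -0.75]
```

View pics/w4.png

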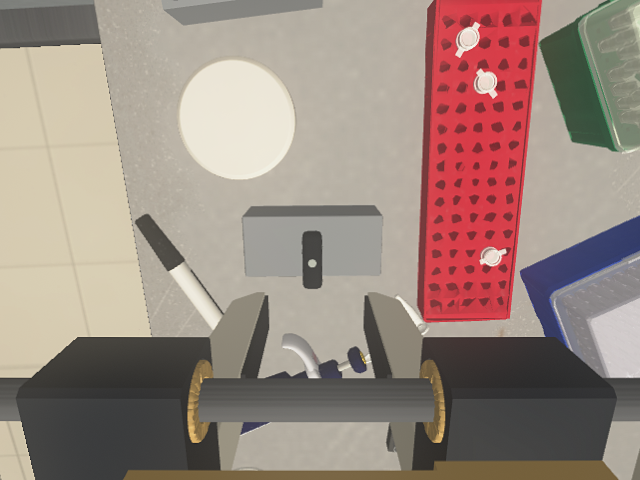

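The plain block is in place ahead, with its screw at (312,264) and block top corners at (244,216), (382,216), (382,275) and (244,275). The jar at (238,119) and the red rack are both clear.

```bash
python3 - <<'E'
from h import *
c=cam("wrist")
print((ray(c,(312,263),.080)*1000).round(1)); q=ray(c,[(244,216),(382,216),(382,275),(244,275)],.044)*1000;print(q.round(1),q.mean(0))
E
```

```text
[[ 524.2 -461.    80. ]]
[[ 478.9 -437.3   44. ]
 [ 572.5 -441.5   44. ]
 [ 572.4 -484.1   44. ]
 [ 474.9 -479.7   44. ]] [ 524.65498832 -460.66140571   44.        ]
```

Emit:
arm_command(deltas=[[[-0.2, -0.1, -1.5, 0, 0, 0], [0, 0, -1.5, 0, 0, 0], [0, 0, -1.5, 0, 0, 0], [0, 0, -1.5, 0, 0, 0], [0, 0, -1.5, 0, 0, 0], [0, 0, -1.2, 0, 0, 0], [0, 0, -0.6, 0, 0, 0], [0, 0, -0.29, 0, 0, 0], [0, 0, 0, 0, 0, 0], [0, 0, 0, 0, 0, 0], [0, 0, 0, 0, 0, 0]]])

```text
t: 12.13
tool_pos: [0.5241, -0.4618, 0.0553]
orientation: [2.271, 2.168, 0.0]
force: [-0.6, 0.2, -1.2]
opening: 0.0421
gripper_force: 0.0
```

Emit:
arm_command(deltas=[[[0, 0, 0, 0, 0, 0], [0, 0, 0, 0, 0, 0], [0, 0, 0, 0, 0, 0], [0, 0, 0, 0, 0, 0], [0, 0, 0, 0, 0, 0], [0, 0, 0, 0, 0, 0]]], gripper=-1, squeeze=40)

```text
t: 12.63
tool_pos: [0.5237, -0.4612, 0.0541]
orientation: [2.272, 2.169, 0.0]
force: [1.4, -0.2, -2.0]
opening: 0.0116
gripper_force: 40.0
```

```bash
python3 -c "
from h import *
st()"
```

```text
t 12.63 tcp [ 523.7 -461.2   54.1] yaw -2.65 zax [ 0. -0. -1.] F [ 1.4 -0.2 -2. ] open 0.0116 grip 40.0 q [-0.8   0.51  1.34  0.    1.3  -0.75]
```

Emit:
arm_command(deltas=[[[0, 0, 0.5, 0, 0, 0], [0, 0, 1.5, 0, 0, 0], [0, 0, 2.5, 0, 0, 0], [0, 0, 3.0, 0, 0, 0], [0, 0, 2.5, 0, 0, 0], [0, 0, 1.0, 0, 0, 0], [0.2, 2.0, 0, 0, 0, 1.5], [0.2, 3.6, 0, 0, 0, 1.5], [0.2, 3.6, 0, 0, 0, 1.5], [0.2, 3.6, 0, 0, 0, 1.5], [0.2, 3.6, 0, 0, 0, 1.5], [0.2, 3.6, 0, 0, 0, 1.5]]])

```text
t: 13.63
tool_pos: [0.5348, -0.2593, 0.1636]
orientation: [-2.093, -2.341, 0.0]
force: [0.8, -0.3, -4.7]
opening: 0.0119
gripper_force: 40.0
```

Emit:
arm_command(deltas=[[[0.2, 3.6, 0, 0, 0, 1.5], [0.2, 3.6, 0, 0, 0, 1.5], [0.2, 3.6, 0, 0, 0, 1.5], [0.2, 3.6, 0, 0, 0, 1.5], [0.2, 3.6, 0, 0, 0, 1.5], [0.2, 3.6, 0, 0, 0, 1.5], [0.13, 3.6, 0, 0, 0, 0.3], [0, 3.0, 0, 0, 0, 0], [0, 1.07, 0, 0, 0, 0], [0, 0, 0, 0, 0, 0], [0, 0, 0, 0, 0, 0], [0, 0, 0, 0, 0, 0]]])

```text
t: 14.63
tool_pos: [0.5486, 0.0306, 0.1639]
orientation: [1.899, 2.503, -0.001]
force: [0.8, -0.5, -3.9]
opening: 0.0114
gripper_force: 40.0
```

```bash
python3 - <<'E'
from h import *
st(); c,im=shot("wrist","w5")
E
```

```text
t 14.63 tcp [548.6  30.6 163.9] yaw 15.63 zax [-0.    -0.001 -1.   ] F [ 0.8 -0.5 -3.9] open 0.0114 grip 40.0 q [-0.04  0.03  1.7  -0.    1.42 -0.31]
```

View pics/w5.png

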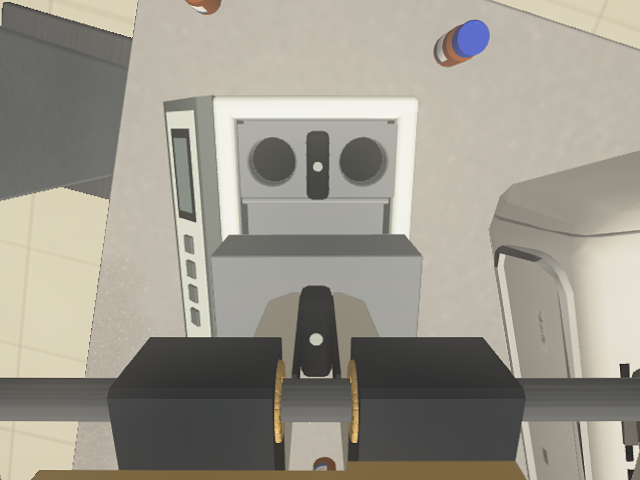

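The large-hole block sits flat in the left bay, with its screw at (318,167). The held plain block is above the middle bay, with its screw at (316,339).

Emit:
arm_command(deltas=[[[0.08, 0.22, -0.5, 0, 0, 0], [0, 0, -1.0, 0, 0, 0], [0, 0, -1.0, 0, 0, 0], [0, 0, -1.0, 0, 0, 0], [0, 0, -0.5, 0, 0, 0], [0, 0, 0, 0, 0, 0], [0, 0, 0, 0, 0, 0], [0, 0, 0, 0, 0, 0]]])

```text
t: 15.35
tool_pos: [0.5498, 0.0337, 0.1243]
orientation: [1.898, 2.503, 0.0]
force: [0.3, -0.2, -4.2]
opening: 0.0118
gripper_force: 40.0
```

Emit:
arm_command(deltas=[[[0, 0, -0.5, 0, 0, 0], [0, 0, -0.5, 0, 0, 0], [0, 0, -0.5, 0, 0, 0], [0, 0, -0.5, 0, 0, 0], [0, 0, 0, 0, 0, 0], [0, 0, 0, 0, 0, 0]]])

```text
t: 15.85
tool_pos: [0.5491, 0.0338, 0.1033]
orientation: [-1.898, -2.502, 0.001]
force: [-0.4, 0.1, -4.8]
opening: 0.0117
gripper_force: 40.0
```

```bash
python3 -c "
from h import *
st()"
```

```text
t 15.85 tcp [549.1  33.8 103.3] yaw 15.65 zax [-0.001  0.    -1.   ] F [-0.4  0.1 -4.8] open 0.0117 grip 40.0 q [-0.03  0.08  1.75 -0.    1.31 -0.3 ]
```

Emit:
arm_command(deltas=[[[0.03, -0.06, -0.4, 0, 0, 0], [0, 0, -0.4, 0, 0, 0], [0, 0, -0.4, 0, 0, 0], [0, 0, -0.3, 0, 0, 0], [0, 0, 0, 0, 0, 0], [0, 0, 0, 0, 0, 0]]])

```text
t: 16.35
tool_pos: [0.5497, 0.0332, 0.0887]
orientation: [-1.898, -2.503, 0.0]
force: [0.7, 0.8, -4.4]
opening: 0.0113
gripper_force: 40.0
```

Emit:
arm_command(deltas=[[[0, 0, -0.1, 0, 0, 0], [0, 0, -0.1, 0, 0, 0], [0, 0, -0.1, 0, 0, 0], [0, 0, -0.1, 0, 0, 0], [0, 0, 0, 0, 0, 0], [0, 0, 0, 0, 0, 0], [0, 0, 0, 0, 0, 0]]])

```text
t: 16.93
tool_pos: [0.5499, 0.0332, 0.0851]
orientation: [1.898, 2.503, 0.0]
force: [-1.0, -0.3, -5.4]
opening: 0.0112
gripper_force: 40.0
```

```bash
python3 -c "
from h import *
st()"
```

```text
t 16.93 tcp [549.9  33.2  85.1] yaw 15.65 zax [ 0.  0. -1.] F [-1.  -0.3 -5.4] open 0.0112 grip 40.0 q [-0.03  0.1   1.77  0.    1.27 -0.31]
```

Emit:
arm_command(deltas=[[[0, 0, -0.05, 0, 0, 0], [0, 0, -0.05, 0, 0, 0], [0, 0, 0, 0, 0, 0], [0, 0, 0, 0, 0, 0], [0, 0, 0, 0, 0, 0]]])

```text
t: 17.35
tool_pos: [0.55, 0.0332, 0.0841]
orientation: [1.898, 2.503, 0.0]
force: [0.6, -0.3, -3.4]
opening: 0.0116
gripper_force: 40.0
```

Emit:
arm_command(deltas=[[[0, 0, -0.06, 0, 0, 0], [0, 0, 0, 0, 0, 0], [0, 0, 0, 0, 0, 0]]])

```text
t: 17.6
tool_pos: [0.5502, 0.0332, 0.084]
orientation: [1.898, 2.503, 0.001]
force: [-1.4, 0.2, 1.4]
opening: 0.0113
gripper_force: 40.0
```

Emit:
arm_command(deltas=[[[0, 0, 0, 0, 0, 0], [0, 0, 0, 0, 0, 0], [0, 0, 0, 0, 0, 0], [0, 0, 0, 0, 0, 0], [0, 0, 0.5, 0, 0, 0], [0, 0, 1.5, 0, 0, 0], [0, 0, 2.5, 0, 0, 0], [0, 0, 2.5, 0, 0, 0]]], gripper=-0.1)

```text
t: 18.27
tool_pos: [0.549, 0.0331, 0.1536]
orientation: [-1.897, -2.502, 0.002]
force: [0.3, 0.4, -0.6]
opening: 0.0419
gripper_force: 0.0
```

Emit:
arm_command(deltas=[[[-0.66, -3.5, 0, 0, 0, -1.5], [-0.66, -3.5, 0, 0, 0, -1.5], [-0.66, -3.5, 0, 0, 0, -1.5], [-0.66, -3.5, 0, 0, 0, -1.5], [-0.66, -3.5, 0, 0, 0, -1.5], [-0.66, -3.5, 0, 0, 0, -1.5], [-0.66, -3.5, 0, 0, 0, -1.5], [-0.66, -3.5, 0, 0, 0, -1.5], [-0.66, -3.5, 0, 0, 0, -0.3], [0, -0.22, 0, 0, 0, 0], [0, 0, 0, 0, 0, 0], [0, 0, 0, 0, 0, 0]]])

```text
t: 19.27
tool_pos: [0.4905, -0.2839, 0.1535]
orientation: [-2.156, -2.284, -0.001]
force: [0.1, 0.2, 0.3]
opening: 0.0418
gripper_force: 0.0
```

```bash
python3 - <<'E'
from h import *
st(); c,im=shot("wrist","w6")
E
```

```text
t 19.27 tcp [ 490.5 -283.9  153.5] yaw 3.30 zax [ 0.     0.001 -1.   ] F [0.1 0.2 0.3] open 0.0418 grip 0.0 q [-0.62  0.08  1.66  0.    1.4  -0.67]
```

View pics/w6.png

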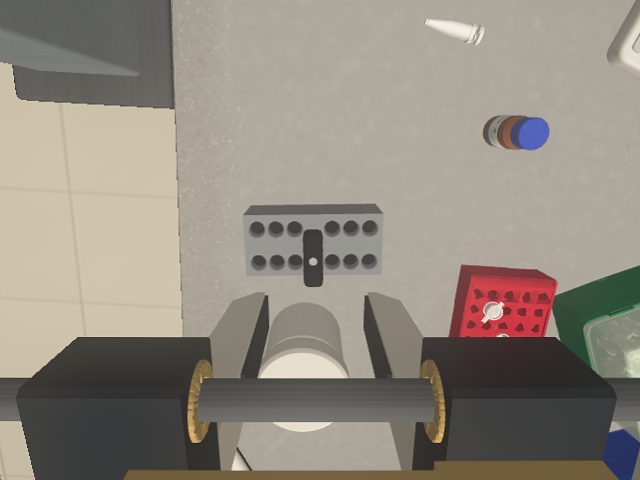

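The tube block is centred, with its screw at (313,261) and top corners at (244,214) and (382,273). The jar is clear behind it.

Emit:
arm_command(deltas=[[[-0.15, -0.1, -1.5, 0, 0, 0], [0, 0, -1.5, 0, 0, 0], [0, 0, -1.5, 0, 0, 0], [0, 0, -1.5, 0, 0, 0], [0, 0, -1.5, 0, 0, 0], [0, 0, -1.4, 0, 0, 0], [0, 0, -0.6, 0, 0, 0], [0, 0, -0.3, 0, 0, 0], [0, 0, 0, 0, 0, 0], [0, 0, 0, 0, 0, 0], [0, 0, 0, 0, 0, 0]]])

```text
t: 20.23
tool_pos: [0.4898, -0.2853, 0.0567]
orientation: [2.154, 2.285, 0.001]
force: [-0.1, -0.4, 0.4]
opening: 0.0417
gripper_force: 0.0
```

Emit:
arm_command(deltas=[[[0, 0, 0, 0, 0, 0], [0, 0, 0, 0, 0, 0], [0, 0, 0, 0, 0, 0], [0, 0, 0, 0, 0, 0], [0, 0, 0, 0, 0, 0], [0, 0, 0, 0, 0, 0]]], gripper=-1, squeeze=40)

```text
t: 20.73
tool_pos: [0.4887, -0.2851, 0.0554]
orientation: [-2.155, -2.285, 0.0]
force: [-1.0, -0.3, 0.2]
opening: 0.0114
gripper_force: 40.0
```

```bash
python3 -c "
from h import *
st()"
```

```text
t 20.73 tcp [ 488.7 -285.1   55.4] yaw 3.34 zax [-0.  0. -1.] F [-1.  -0.3  0.2] open 0.0114 grip 40.0 q [-0.62  0.18  1.74 -0.    1.22 -0.68]
```

Emit:
arm_command(deltas=[[[0, 0, 0.5, 0, 0, 0], [0, 0, 1.5, 0, 0, 0], [0, 0, 2.5, 0, 0, 0], [0, 0, 3.0, 0, 0, 0], [0, 0, 2.0, 0, 0, 0], [0, 0, 0.5, 0, 0, 0], [0.5, 1.8, 0, 0, 0, 1.2], [0.9, 3, 0, 0, 0, 1.5], [0.9, 3, 0, 0, 0, 1.5], [0.9, 3, 0, 0, 0, 1.5], [0.9, 3, 0, 0, 0, 1.5], [0.9, 3, 0, 0, 0, 1.5]]])

```text
t: 21.73
tool_pos: [0.5382, -0.1153, 0.1535]
orientation: [-1.973, -2.441, 0.001]
force: [0.5, -0.2, -5.3]
opening: 0.0115
gripper_force: 40.0
```

Emit:
arm_command(deltas=[[[0.9, 3, 0, 0, 0, 1.5], [0.9, 3, 0, 0, 0, 1.5], [0.64, 2.5, 0, 0, 0, 0.6], [0.2, 1.14, 0, 0, 0, 0], [0, 0, 0, 0, 0, 0], [0, 0, 0, 0, 0, 0], [0, 0, 0, 0, 0, 0]]])

```text
t: 22.32
tool_pos: [0.5647, -0.0215, 0.1545]
orientation: [-1.898, -2.502, 0.002]
force: [-0.0, -1.0, -5.1]
opening: 0.0114
gripper_force: 40.0
```

```bash
python3 - <<'E'
from h import *
st(); c,im=shot("wrist","w7")
E
```

```text
t 22.32 tcp [564.7 -21.5 154.5] yaw 15.63 zax [-0.002 -0.    -1.   ] F [-0.  -1.  -5.1] open 0.0114 grip 40.0 q [-0.13  0.08  1.66 -0.    1.4  -0.4 ]
```

View pics/w7.png

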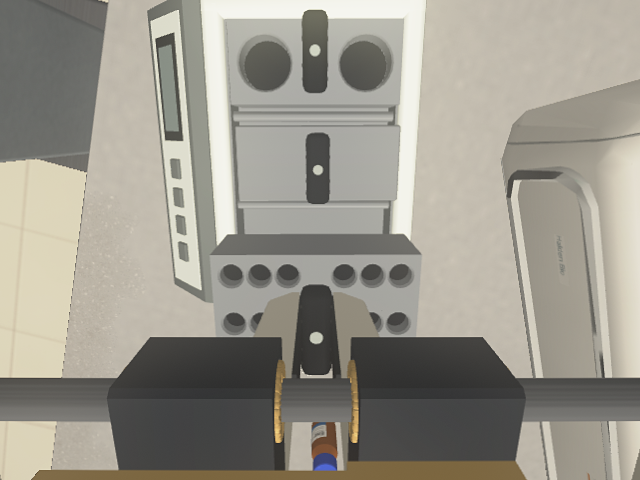

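Both seated blocks look flat, with screws at (315,50) and (318,170). The tube block is above the right bay, with its screw at (316,338).

Emit:
arm_command(deltas=[[[0.04, 0.08, -0.5, 0, 0, 0], [0, 0, -1.0, 0, 0, 0], [0, 0, -1.0, 0, 0, 0], [0, 0, -0.5, 0, 0, 0], [0, 0, 0, 0, 0, 0], [0, 0, 0, 0, 0, 0], [0, 0, 0, 0, 0, 0]]])

```text
t: 22.95
tool_pos: [0.5659, -0.0199, 0.1256]
orientation: [1.898, 2.503, 0.0]
force: [0.4, -0.4, -5.2]
opening: 0.0118
gripper_force: 40.0
```

Emit:
arm_command(deltas=[[[0, 0, -0.5, 0, 0, 0], [0, 0, -0.5, 0, 0, 0], [0, 0, -0.5, 0, 0, 0], [0, 0, -0.5, 0, 0, 0], [0, 0, 0, 0, 0, 0], [0, 0, 0, 0, 0, 0]]])

```text
t: 23.45
tool_pos: [0.5642, -0.0213, 0.1086]
orientation: [-1.898, -2.502, 0.006]
force: [-25.5, -4.4, 29.3]
opening: 0.0117
gripper_force: 40.0
```

```bash
python3 -c "
from h import *
st()"
```

```text
t 23.45 tcp [564.2 -21.3 108.6] yaw 15.64 zax [-0.003 -0.002 -1.   ] F [-25.5  -4.4  29.3] open 0.0117 grip 40.0 q [-0.13  0.12  1.71 -0.    1.32 -0.4 ]
```

The block caught the rear wall edge, about 2 mm too far to the rear. I'll back up and shift it towards the panel.

Emit:
arm_command(deltas=[[[0, 0, 0.5, 0, 0, 0], [0, 0, 0.8, 0, 0, 0], [0, 0, 0.9, 0, 0, 0], [0, 0, 0, 0, 0, 0], [0, 0, 0, 0, 0, 0], [0, 0, 0, 0, 0, 0]]])

```text
t: 23.95
tool_pos: [0.5658, -0.0198, 0.1272]
orientation: [-1.898, -2.503, 0.0]
force: [-0.2, -0.1, -5.2]
opening: 0.0118
gripper_force: 40.0
```

```bash
python3 - <<'E'
from h import *
s=st(); print(s["wrist_torque"].round(2)); c,im=shot("wrist","w8")
E
```

```text
t 23.95 tcp [565.8 -19.8 127.2] yaw 15.66 zax [-0.  0. -1.] F [-0.2 -0.1 -5.2] open 0.0118 grip 40.0 q [-0.13  0.1   1.69  0.    1.35 -0.4 ]
[-0.11  0.05  0.01]
```

View pics/w8.png

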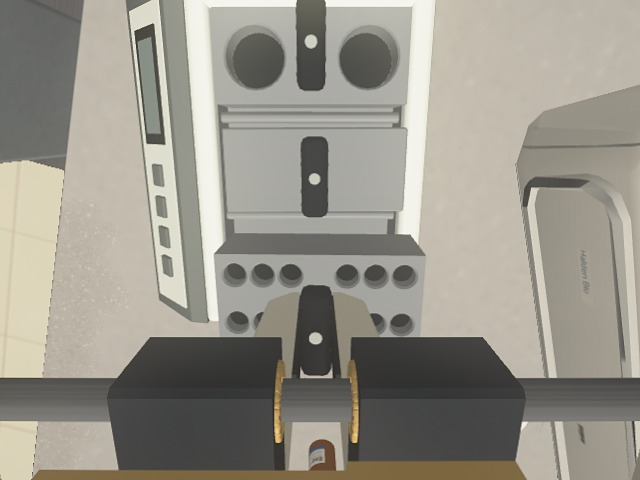

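The held block has tilted slightly in the grip: its top edge is now at 216–425 px, against 212–421 before, with the rear up about 2.6°. I'll measure numerically before retrying.

```bash
python3 - <<'E'
from h import *
c=cam("wrist"); im=cv2.imread("pics/w8.png"); g=im.min(2).astype(int)
R=cv2.Rodrigues(np.array([0,0,np.radians(-15.65)]))[0]; b=np.array([.5492,.0322,0])
f=lambda p,z:((R@(ray(c,p,z)-b).T).T*1000).round(1)
for r in (60,150,190,222,228):
    d=np.diff(cv2.GaussianBlur(g[r].astype(np.float32)[None],(5,1),0)[0]); e=[i for i in range(130,460) if abs(d[i])>6 and abs(d[i])>=abs(d[i-3:i+4]).max()]
    print(r,[(i,int(d[i]),float(f((i,r),.06)[0,0]),float(f((i,r),.074)[0,0])) for i in e])
print("screws",f([(311,41),(314,179)],.110)); print("held screw z .152",f((315.5,338),.152))
print("held top corners",f([(216,254),(425,254)],.116))
E
```

```text
60 [(136, -43, -92.5, -86.9), (152, -21, -84.1, -79.0), (157, 45, -81.5, -76.5), (163, -31, -78.4, -73.6), (188, 31, -65.3, -61.2), (210, -15, -53.8, -50.4), (225, -14, -45.9, -43.0), (232, -7, -42.2, -39.6), (284, 24, -15.0, -14.0), (295, -32, -9.3, -8.6), (325, 34, 6.4, 6.1), (338, -24, 13.2, 12.5), (398, 14, 44.5, 42.0), (409, 17, 50.3, 47.4), (430, -18, 61.3, 57.7)]
150 [(144, 26, -93.6, -87.9), (172, -33, -78.0, -73.3), (194, 29, -65.8, -61.8), (219, -20, -52.0, -48.8), (223, 21, -49.8, -46.7), (300, -32, -7.2, -6.6), (327, 29, 7.8, 7.4), (406, 23, 51.4, 48.5), (424, -18, 61.4, 57.8)]
190 [(148, 31, -93.9, -88.1), (175, -30, -78.5, -73.7), (198, 30, -65.4, -61.3), (221, -20, -52.3, -49.1), (300, -31, -7.4, -6.9), (327, 34, 7.9, 7.5), (403, 25, 51.1, 48.1), (421, -18, 61.3, 57.7)]
222 [(152, 24, -93.6, -87.9), (178, -30, -78.5, -73.7), (200, 31, -65.7, -61.6), (223, -20, -52.3, -49.1), (233, 20, -46.5, -43.6), (386, -22, 42.3, 39.9), (395, 21, 47.5, 44.8), (418, -16, 60.9, 57.3)]
228 [(152, 26, -94.0, -88.3), (157, -28, -91.1, -85.5), (167, 30, -85.3, -80.0), (179, -32, -78.2, -73.4), (200, 29, -66.0, -61.9), (224, -20, -52.0, -48.7), (233, 21, -46.7, -43.8), (386, -21, 42.4, 40.0), (394, 22, 47.1, 44.4), (418, -20, 61.1, 57.5)]
screws [[ -0.3  56.8 110. ]
 [  0.8   1.2 110. ]]
held screw z .152 [[  1.5 -54.3 152. ]]
held top corners [[-43.4 -31.7 116. ]
 [ 50.8 -31.7 116. ]]
```

Emit:
arm_command(deltas=[[[-0.25, -0.1, 0, -0.35, 1.2, 0], [-0.24, -0.11, 0, -0.32, 1.2, 0], [0, 0, 0, 0, 0, 0], [0, 0, 0, 0, 0, 0], [0, 0, 0, 0, 0, 0], [0, 0, 0, 0, 0, 0]]])

```text
t: 24.5
tool_pos: [0.5609, -0.0219, 0.1273]
orientation: [-1.882, -2.482, 0.054]
force: [-0.6, 0.3, -4.3]
opening: 0.0118
gripper_force: 40.0
```

```bash
python3 - <<'E'
from h import *
st(); c,im=shot("wrist","w9"); g=im.min(2).astype(int)
R=cv2.Rodrigues(np.array([0,0,np.radians(-15.65)]))[0]; b=np.array([.5492,.0322,0])
f=lambda p,z:((R@(ray(c,p,z)-b).T).T*1000).round(1)
for r,z in ((262,.116),(300,.116),(190,.06),(222,.06)):
    d=np.diff(cv2.GaussianBlur(g[r].astype(np.float32)[None],(5,1),0)[0]); e=[i for i in range(180,460) if abs(d[i])>6 and abs(d[i])>=abs(d[i-3:i+4]).max()]
    print(r,[(i,int(d[i]),float(f((i,r),z)[0,0])) for i in e])
m=im[325:350,300:335].min(2); mm=cv2.moments((m>140).astype(np.uint8),True); u=(300+mm["m10"]/mm["m00"],325+mm["m01"]/mm["m00"]); print(u,f(u,.152))
E
```

```text
t 24.50 tcp [560.9 -21.9 127.3] yaw 15.66 zax [-0.042 -0.012 -0.999] F [-0.6  0.3 -4.3] open 0.0118 grip 40.0 q [-0.12  0.13  1.66 -0.02  1.39 -0.39]
262 [(187, 26, -63.4), (198, -33, -58.3), (213, 8, -51.3), (425, 23, 45.2), (431, -18, 47.8)]
300 [(180, -21, -68.5), (192, 28, -62.7), (201, -33, -58.4), (216, 8, -51.2), (269, -10, -26.0), (298, -22, -12.3), (333, 21, 4.1), (362, 10, 17.5), (422, 25, 45.1), (428, -17, 47.9)]
190 [(192, -33, -77.9), (213, 30, -65.6), (236, -20, -52.2), (314, -30, -7.4), (341, 31, 7.9), (419, 23, 51.8), (437, -16, 61.8)]
222 [(194, -30, -78.3), (215, 29, -65.7), (238, -21, -52.1), (248, 20, -46.2), (402, -21, 43.3), (410, 20, 47.9), (434, -19, 61.6)]
(315.0416666666667, 338.03333333333336) [[ -2.7 -55.4 152. ]]
```

Emit:
arm_command(deltas=[[[0.05, 0, -0.5, 0, 0, 0], [0, 0, -0.5, 0, 0, 0], [0, 0, -0.5, 0, 0, 0], [0, 0, -0.5, 0, 0, 0], [0, 0, -0.2, 0, 0, 0], [0, 0, 0, 0, 0, 0], [0, 0, 0, 0, 0, 0]]])

```text
t: 25.13
tool_pos: [0.5612, -0.0219, 0.1051]
orientation: [-1.882, -2.482, 0.054]
force: [0.6, -0.2, -5.1]
opening: 0.0118
gripper_force: 40.0
```

Clear entry this time.

Emit:
arm_command(deltas=[[[0, 0, -0.4, 0, 0, 0], [0, 0, -0.4, 0, 0, 0], [0, 0, -0.4, 0, 0, 0], [0, 0, -0.4, 0, 0, 0], [0, 0, 0, 0, 0, 0], [0, 0, 0, 0, 0, 0]]])

```text
t: 25.63
tool_pos: [0.561, -0.0219, 0.0889]
orientation: [-1.881, -2.481, 0.055]
force: [0.3, 1.3, -5.4]
opening: 0.0116
gripper_force: 40.0
```

Emit:
arm_command(deltas=[[[0, 0, -0.1, 0, 0, 0], [0, 0, -0.1, 0, 0, 0], [0, 0, -0.1, 0, 0, 0], [0, 0, 0, 0, 0, 0], [0, 0, 0, 0, 0, 0], [0, 0, 0, 0, 0, 0]]])

```text
t: 26.13
tool_pos: [0.5614, -0.022, 0.0865]
orientation: [-1.882, -2.482, 0.054]
force: [-0.5, 0.0, -4.8]
opening: 0.0117
gripper_force: 40.0
```

Emit:
arm_command(deltas=[[[0, 0, -0.08, 0, 0, 0], [0, 0, 0, 0, 0, 0], [0, 0, 0, 0, 0, 0], [0, 0, 0, 0, 0, 0]]])

```text
t: 26.47
tool_pos: [0.5614, -0.022, 0.0856]
orientation: [-1.882, -2.482, 0.054]
force: [0.2, -0.2, -5.3]
opening: 0.0116
gripper_force: 40.0
```

Emit:
arm_command(deltas=[[[0, 0, -0.06, 0, 0, 0], [0, 0, 0, 0, 0, 0], [0, 0, 0, 0, 0, 0], [0, 0, 0, 0, 0, 0]]])

```text
t: 26.8
tool_pos: [0.5614, -0.022, 0.0852]
orientation: [-1.882, -2.482, 0.054]
force: [-0.8, 0.2, -4.2]
opening: 0.0116
gripper_force: 40.0
```

Emit:
arm_command(deltas=[[[0, 0, -0.06, 0, 0, 0], [0, 0, 0, 0, 0, 0], [0, 0, 0, 0, 0, 0], [0, 0, 0, 0, 0, 0]]])

```text
t: 27.13
tool_pos: [0.5615, -0.022, 0.0851]
orientation: [-1.882, -2.482, 0.054]
force: [-5.1, 0.5, 5.1]
opening: 0.0118
gripper_force: 40.0
```

Emit:
arm_command(deltas=[[[0, 0, 0, 0, 0, 0], [0, 0, 0, 0, 0, 0], [0, 0, 0, 0, 0, 0], [0, 0, 0, 0, 0, 0], [0, 0, 0.5, 0, 0, 0], [0, 0, 1.5, 0, 0, 0], [0, 0, 2.5, 0.67, -2.4, 0], [0, 0, 3.0, 0, 0, 0], [0, 0, 0, 0, 0, 0]]], gripper=-0.1)

```text
t: 27.88
tool_pos: [0.5647, -0.0225, 0.1665]
orientation: [1.893, 2.496, 0.008]
force: [1.4, 0.2, 1.0]
opening: 0.042
gripper_force: 0.0
```

Emit:
arm_command(deltas=[[[0.5, -1.5, 0, 0, 0, -7], [0.5, -1.5, 0, 0, 0, -7], [0.5, -1.5, 0, 0, 0, -7], [0.5, -1.5, 0, 0, 0, -7], [0.5, -1.5, 0, 0, 0, -7], [0.5, -1.5, 0, 0, 0, -7], [0.5, -1.5, 0, 0, 0, -7], [0.5, -1.5, 0, 0, 0, -7], [0.5, -1.5, 0, 0, 0, -7], [0.5, -1.5, 0, 0, 0, -7], [0.5, -1.5, 0, 0, 0, -7], [0.7, -1.5, 0, 0, 0, -7]]])

```text
t: 28.88
tool_pos: [0.6237, -0.2028, 0.1598]
orientation: [3.087, 0.581, 0.0]
force: [-0.1, -0.1, 0.6]
opening: 0.0419
gripper_force: 0.0
```

Emit:
arm_command(deltas=[[[0, 0, -3, 0, 0, -6], [0, 0, 0, 0, 0, 0], [0, 0, 0, 0, 0, 0], [0, 0, 0, 0, 0, 0], [0, 0, 0, 0, 0, 0]]])

```text
t: 29.3
tool_pos: [0.624, -0.2017, 0.1309]
orientation: [3.111, 0.433, 0.002]
force: [0.6, -0.2, 0.6]
opening: 0.0418
gripper_force: 0.0
```

```bash
python3 - <<'E'
from h import *
st(); c,im=shot("wrist","w10"); hsv=cv2.cvtColor(im,cv2.COLOR_BGR2HSV)
m=cv2.inRange(hsv,(105,120,60),(130,255,255))
for k in cv2.findContours(m,0,2)[0]:
    if cv2.contourArea(k)>150:
        u,r=cv2.minEnclosingCircle(k); print(u,r,(ray(c,u,.053)*1000).round(1))
E
```

```text
t 29.30 tcp [ 624.  -201.7  130.9] yaw -74.17 zax [ 0.001 -0.    -1.   ] F [ 0.6 -0.2  0.6] open 0.0418 grip 0.0 q [-0.39  0.33  1.42  0.    1.39  0.9 ]
(315.4230651855469, 259.4230651855469) 15.929396629333496 [[ 623.1 -202.    53. ]]
```

View pics/w10.png

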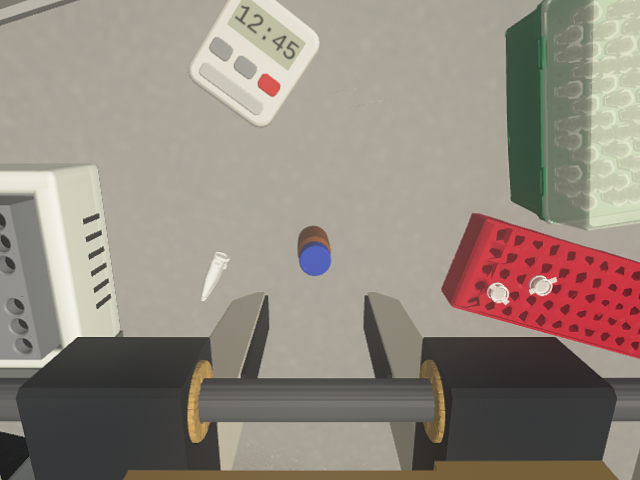

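The vial's blue cap at (315,259) is centred between the fingers, standing upright and in the clear.

Emit:
arm_command(deltas=[[[-0.08, -0.03, -1.5, 0, 0, 0], [0, 0, -1.5, 0, 0, 0], [0, 0, -1.5, 0, 0, 0], [0, 0, -1.5, 0, 0, 0], [0, 0, -1.5, 0, 0, 0], [0, 0, -1.5, 0, 0, 0], [0, 0, -1.0, 0, 0, 0], [0, 0, -0.6, 0, 0, 0], [0, 0, 0, 0, 0, 0], [0, 0, 0, 0, 0, 0], [0, 0, 0, 0, 0, 0]]])

```text
t: 30.27
tool_pos: [0.6233, -0.2026, 0.0245]
orientation: [3.112, 0.428, 0.002]
force: [0.6, -0.6, 0.4]
opening: 0.0424
gripper_force: 0.0
```

Emit:
arm_command(deltas=[[[0, 0, 0, 0, 0, 0], [0, 0, 0, 0, 0, 0], [0, 0, 0, 0, 0, 0], [0, 0, 0, 0, 0, 0], [0, 0, 0, 0, 0, 0], [0, 0, 0, 0, 0, 0]]], gripper=-1, squeeze=10)

```text
t: 30.77
tool_pos: [0.623, -0.2024, 0.024]
orientation: [3.112, 0.428, 0.001]
force: [0.7, 0.6, 2.5]
opening: 0.0222
gripper_force: 9.9
```

Emit:
arm_command(deltas=[[[0, 0, 0.5, 0, 0, 0], [0, 0, 1.5, 0, 0, 0], [0, 0, 3, 0, 0, 0], [0, 0, 4, 0, 0, 0], [0, 0, 3, 0, 0, 0], [0, 0, 1, 0, 0, 0], [0, 0, 0, 0, 0, 0], [0, 0, 0, 0, 0, 0], [0, 0, 0, 0, 0, 0]]])

```text
t: 31.52
tool_pos: [0.6214, -0.2018, 0.1514]
orientation: [-3.111, -0.428, 0.004]
force: [0.3, 0.2, -1.8]
opening: 0.0219
gripper_force: 9.9
```

```bash
python3 - <<'E'
from h import *
st()
E
```

```text
t 31.52 tcp [ 621.4 -201.8  151.4] yaw -74.35 zax [-0.003  0.001 -1.   ] F [ 0.3  0.2 -1.8] open 0.0219 grip 9.9 q [-0.39  0.31  1.4   0.    1.43  0.91]
```

Emit:
arm_command(deltas=[[[-0.6, 1.4, 0, 0, 0, 0], [-1.2, 2.8, 0, 0, 0, 0], [-1.2, 2.8, 0, 0, 0, 0], [-1.2, 2.8, 0, 0, 0, 0], [-1.2, 2.8, 0, 0, 0, 0], [-1.2, 2.8, 0, 0, 0, 0], [-1.2, 2.8, 0, 0, 0, 0], [-1.2, 2.8, 0, 0, 0, 0], [-1.2, 2.8, 0, 0, 0, 0], [-1.2, 2.8, 0, 0, 0, 0]]])

```text
t: 32.35
tool_pos: [0.5061, 0.0649, 0.1507]
orientation: [-3.112, -0.427, 0.007]
force: [0.4, -0.4, -0.4]
opening: 0.0217
gripper_force: 9.9
```

Emit:
arm_command(deltas=[[[-0.42, 1.4, 0, 0, 0, 0], [0, 0, 0, 0, 0, 0], [0, 0, 0, 0, 0, 0], [0, 0, 0, 0, 0, 0], [0, 0, 0, 0, 0, 0]]])

```text
t: 32.77
tool_pos: [0.5043, 0.0767, 0.1526]
orientation: [3.112, 0.426, -0.002]
force: [-0.1, -0.7, -0.2]
opening: 0.0214
gripper_force: 9.9
```

```bash
python3 - <<'E'
from h import *
st(); c,im=shot("wrist","w11")
R=cv2.Rodrigues(np.array([0,0,np.radians(15.65)]))[0]; b=np.array([.5492,.0322,0])
w=lambda p,z: R@np.array(p+[0])/1000+b+[0,0,z]
u=proj(c,[w([28.1,56.6],.074),w([0,56.6],.110),w([28.1,0],.074)]).round(0); print(u)
g=im.max(2); x,y=u[0].astype(int); 
m=((g<105)*255).astype(np.uint8); mm=np.zeros_like(m); mm[y-50:y+50,x-50:x+50]=m[y-50:y+50,x-50:x+50]
for k in cv2.findContours(mm,0,2)[0]:
    if cv2.contourArea(k)>300: p,r=cv2.minEnclosingCircle(k); print(p,r,cv2.contourArea(k),(ray(c,p,.074)*1000).round(1))
print("pred",w([28.1,56.6],.074)*1000)
E
```

```text
t 32.77 tcp [504.3  76.7 152.6] yaw -74.41 zax [-0.001 -0.    -1.   ] F [-0.1 -0.7 -0.2] open 0.0214 grip 9.9 q [ 0.05 -0.07  1.82 -0.    1.4   1.35]
[[313. 160.]
 [312. 221.]
 [409. 160.]]
(313.258056640625, 160.2903289794922) 24.3951473236084 1634.5 [[561.2  93.9  74. ]]
pred [560.98983405  94.28196045  74.        ]
```

View pics/w11.png

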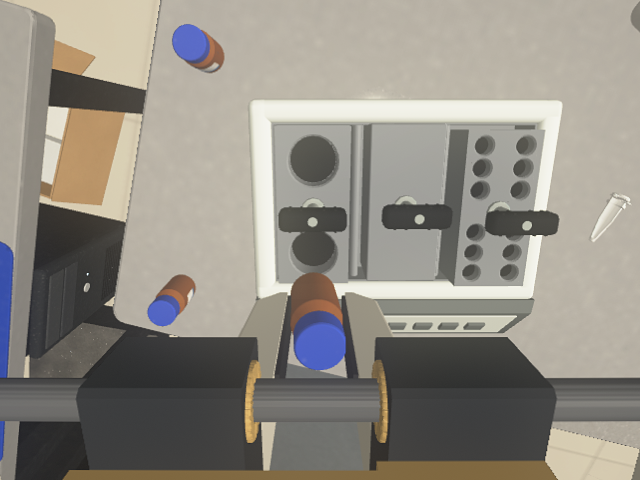

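The rear hole at (313,160) measures (561.2, 93.9), which matches the prediction. All three blocks are seated and the vial is held upright.

```bash
python3 - <<'E'
from h import *
st(); c=cam("wrist"); im=cv2.imread("pics/w11.png"); hsv=cv2.cvtColor(im,cv2.COLOR_BGR2HSV)
m=cv2.inRange(hsv,(105,120,60),(130,255,255)); m[:300]=0; m[:,:270]=0
k=max(cv2.findContours(m,0,2)[0],key=cv2.contourArea); e=cv2.fitEllipse(k); print(e,cv2.boundingRect(k),(ray(c,[(320,341)],.181)*1000).round(1))
# screws z by comparing with seat: size of bar
print((ray(c,[(312.5,222),(419.5,219),(527,226)],.110)*1000).round(1))
E
```

```text
t 32.82 tcp [504.5  76.7 152.8] yaw -74.42 zax [-0.001 -0.    -1.   ] F [-0.1  0.1 -0.2] open 0.0218 grip 9.9 q [ 0.05 -0.07  1.82 -0.    1.4   1.35]
((320.6093444824219, 342.87579345703125), (47.97941589355469, 56.88084030151367), 31.99757194519043) (294, 312, 52, 58) [[505.7  75.2 181. ]]
[[533.5  86.3 110. ]
 [549.9  33.2 110. ]
 [561.5 -22.3 110. ]]
```

Emit:
arm_command(deltas=[[[0.7, 0.2, 0, 0, 0, 0], [1.5, 0.5, 0, 0, 0, 0], [1.5, 0.5, 0, 0, 0, 0], [1.3, 0.4, 0, 0, 0, 0], [0.69, 0.12, 0, 0, 0, 0], [0, 0, -1.0, 0, 0, 0], [0, 0, -1.5, 0, 0, 0], [0, 0, -1.0, 0, 0, 0], [0, 0, -0.4, 0, 0, 0], [0, 0, 0, 0, 0, 0], [0, 0, 0, 0, 0, 0], [0, 0, 0, 0, 0, 0]]])

```text
t: 33.82
tool_pos: [0.5617, 0.0949, 0.1152]
orientation: [3.112, 0.428, 0.002]
force: [-0.0, -0.7, -0.5]
opening: 0.022
gripper_force: 9.9
```

Emit:
arm_command(deltas=[[[-0.06, -0.07, -0.5, 0, 0, 0], [0, 0, -0.6, 0, 0, 0], [0, 0, -0.6, 0, 0, 0], [0, 0, -0.5, 0, 0, 0], [0, 0, 0, 0, 0, 0], [0, 0, 0, 0, 0, 0], [0, 0, 0, 0, 0, 0]]])

```text
t: 34.4
tool_pos: [0.5607, 0.0942, 0.0924]
orientation: [-3.112, -0.428, 0.0]
force: [0.5, 0.6, -0.3]
opening: 0.0217
gripper_force: 9.9
```

```bash
python3 - <<'E'
from h import *
s=st();print(s["wrist_torque"])
E
```

```text
t 34.40 tcp [560.7  94.2  92.4] yaw -74.35 zax [-0. -0. -1.] F [ 0.5  0.6 -0.3] open 0.0217 grip 9.9 q [0.08 0.14 1.71 0.   1.29 1.37]
[-0.08403653  0.16671003 -0.00259361]
```

Inside the hole (underside about 68) with no contact. I'll lower it the rest of the way.

Emit:
arm_command(deltas=[[[0.03, 0, -0.4, 0, 0, 0], [0, 0, -0.4, 0, 0, 0], [0, 0, -0.25, 0, 0, 0], [0, 0, 0, 0, 0, 0], [0, 0, 0, 0, 0, 0], [0, 0, 0, 0, 0, 0]]])

```text
t: 34.9
tool_pos: [0.561, 0.0942, 0.0819]
orientation: [-3.112, -0.428, -0.0]
force: [-0.6, 0.7, -0.4]
opening: 0.0216
gripper_force: 9.9
```

Emit:
arm_command(deltas=[[[0, 0, -0.06, 0, 0, 0], [0, 0, -0.06, 0, 0, 0], [0, 0, 0, 0, 0, 0], [0, 0, 0, 0, 0, 0], [0, 0, 0, 0, 0, 0]]])

```text
t: 35.32
tool_pos: [0.561, 0.0942, 0.0808]
orientation: [3.112, 0.428, 0.0]
force: [0.3, 0.3, -0.1]
opening: 0.022
gripper_force: 9.9
```

Emit:
arm_command(deltas=[[[0, 0, -0.06, 0, 0, 0], [0, 0, 0, 0, 0, 0], [0, 0, 0, 0, 0, 0], [0, 0, 0, 0, 0, 0]]])

```text
t: 35.65
tool_pos: [0.561, 0.0942, 0.0801]
orientation: [-3.112, -0.428, 0.0]
force: [-0.7, 0.5, -0.3]
opening: 0.0224
gripper_force: 9.9
```

Emit:
arm_command(deltas=[[[0, 0, -0.05, 0, 0, 0], [0, 0, 0, 0, 0, 0], [0, 0, 0, 0, 0, 0], [0, 0, 0, 0, 0, 0]]])

```text
t: 35.98
tool_pos: [0.5612, 0.0943, 0.0799]
orientation: [-3.112, -0.428, -0.001]
force: [-0.1, 1.2, 2.4]
opening: 0.0221
gripper_force: 9.9
```

Emit:
arm_command(deltas=[[[0, 0, 0, 0, 0, 0], [0, 0, 0, 0, 0, 0], [0, 0, 0, 0, 0, 0], [0, 0, 0, 0, 0, 0], [0, 0, 0.5, 0, 0, 0], [0, 0, 1, 0, 0, 0], [0, 0, 2, 0, 0, 0], [0, 0, 3, 0, 0, 0], [0, 0, 3, 0, 0, 0], [0, 0, 2.5, 0, 0, 0]]], gripper=-0.1)

```text
t: 36.82
tool_pos: [0.5614, 0.0943, 0.2029]
orientation: [3.112, 0.428, 0.003]
force: [1.0, 0.1, 0.0]
opening: 0.0417
gripper_force: 0.0
```

Emit:
arm_command(deltas=[[[-1, -0.3, 0, 0, 0, 0], [-1.5, -0.5, 0, 0, 0, 0], [-1.5, -0.5, 0, 0, 0, 0], [-1.5, -0.5, 0, 0, 0, 0], [0, 0, 0, 0, 0, 0], [0, 0, 0, 0, 0, 0], [0, 0, 0, 0, 0, 0], [0, 0, 0, 0, 0, 0]]])

```text
t: 37.48
tool_pos: [0.5068, 0.0764, 0.2001]
orientation: [-3.112, -0.428, -0.001]
force: [0.0, 0.0, -0.4]
opening: 0.0416
gripper_force: 0.0
```

```bash
python3 - <<'E'
from h import *
st(); c,im=shot("wrist","w12"); c2,s=shot("scene","s2")
R=cv2.Rodrigues(np.array([0,0,np.radians(15.65)]))[0]; b=np.array([.547,.0326,0])
w=lambda p,z: R@np.array(p+[0])/1000+b+[0,0,z]
u=proj(c2,[w([0,0],.08)])[0].astype(int); print(u)
a=cv2.resize(s[u[1]-50:u[1]+50,u[0]-65:u[0]+65],(520,400),interpolation=cv2.INTER_CUBIC)
out=np.zeros((400,800,3),np.uint8); out[:,:520]=a; v=cv2.resize(im[60:340,220:580],(280,218)); out[:218,520:]=v
cv2.imwrite("pics/final.png",out)
E
```

```text
t 37.48 tcp [506.8  76.4 200.1] yaw -74.34 zax [ 0.001  0.    -1.   ] F [ 0.   0.  -0.4] open 0.0416 grip 0.0 q [ 0.05 -0.1   1.75  0.    1.49  1.35]
[260 205]
```

View pics/final.png

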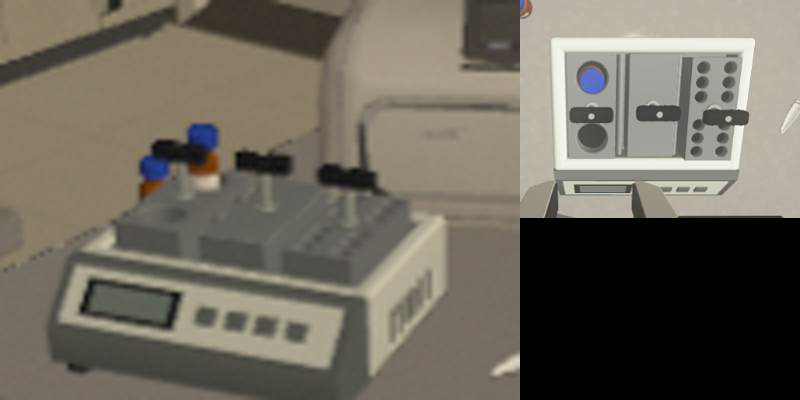

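The final view shows all three blocks seated level and the vial upright in the rear hole. I'll run one numeric check of the bar heights before handing in.

```bash
python3 - <<'E'
from h import *
c=cam("scene"); s=cv2.imread("pics/s2.png"); 
R=cv2.Rodrigues(np.array([0,0,np.radians(15.65)]))[0]; b=np.array([.547,.0326,0])
w=lambda p,z: R@np.array(p+[0])/1000+b+[0,0,z]
for p in ([2,56],[3,0],[0,-56]):
    u=proj(c,[w(p,.104)])[0]; v=proj(c,[w(p,.114)])[0]; x,y=u.round().astype(int)
    m=(s[y-8:y+9,x-11:x+12].max(2)<50).astype(np.uint8); k=cv2.moments(m,True)
    print(u.round(1),"seen",round(x-11+k["m10"]/k["m00"],1),round(y-8+k["m01"]/k["m00"],1),"10mm higher would be",v.round(1))
E
```

```text
[239.2 192.6] seen 239.3 192.4 10mm higher would be [238.9 188.7]
[260.2 195.4] seen 260.2 195.3 10mm higher would be [260.  191.6]
[281.1 199. ] seen 281.2 198.9 10mm higher would be [281.  195.1]
```

Bar heights match a fully seated position to within about 0.5 mm.

```bash
python3 -c "
from plant import ticket
print(ticket.close_job())"
```

```text
the job is handed in; nothing more can be done
None
```

I handed the job in at about 38 s with all three blocks flat in their bays, the vial upright in the large-hole block's rear hole, the jar not touched and the gripper clear; the tube block caught the rear bay edge at about 30 N and had to be re-seated, and the hand-in returned no verdict.

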